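Take up the play in a tilting cake stand

ROBOT

A 6-joint arm with a two-finger parallel gripper is mounted at the origin on the work surface. World frame = base frame: x ahead of the robot, y to its left, z up, the work surface at z = 0. Lengths are in m, angles in degrees, forces in N, time in s.
With the tool pointing down it reaches from about 0.35 to 0.775 m from the base axis. Payload 7.3 kg.
Tool frame: the origin (TCP) lies midway between the tips of the shut fingers; the grasp point (between the pads) lies pinch_z behind it (pinch_z is the distance from the TCP to the grasp point, in m); z points along the fingers, x is the direction in which the jaws open and shut, and the axes are right-handed (so a half turn about z gives the same grasp; the last joint's range is limited). The gripper opens to 92 mm and grips with 3 to 60 N. Pads are 19 mm wide; open, the fingers measure 130 mm over their backs; the gripper's body (75 mm by 190 mm) begins 47 mm behind the grasp point.
Start: joints at [59.817, 19.595, 87.324, -0, 73.075, -8.365], TCP at [0.195, 0.487, 0.227] pointing down, gripper open.
Joint ranges: [-145.02, 145.02], [-44.19, 115.74], [2.07, 154.8], [-57.11, 237.11], [16.16, 152.29], [-177.93, 177.93]. Speed limits (degrees/s): [147.25, 147.25, 180, 180, 180, 180].

INTERFACE

Orientations are given as [roll, pitch, yaw] about the fixed x, y, z axes, in that order (R = Rz(yaw) Ry(pitch) Rx(roll)).
In Python, from bench import * gives the robot as it stands.
- The arm moves only by the shell command python3 -m inch 'ROWS' [FORCE]. ROWS is a JSON object of lists of equal length, an entry for each row: "fingers": the opening, from 0 (shut) to 1 (fully open); "offset": the shift along the world's x, y, z in cm, a list of three; "turn": the turn about the world's z in rad. In form: {"fingers": [fingers, ...], "offset": [[x, y, z], ...], "turn": [turn, ...]}. A call has 1 to 8 rows; each row is the pose to reach, as a shift and turn from the pose commanded when the call began; what a row does not reach only later rows make up. A row lasts 1/12 s, in which the tool goes at most 41.7 mm and 7.16 degrees, less where a joint would pass 70% of its speed; a pose out of reach is approached as far as the arm can. A call with a gripper value outside its range is refused whole. The fingers move at their own pace and stop on an object; FORCE is the grip in N (left out, the last holds). Time passes only in rows, so rows that repeat a pose let the fingers close. It gives the time, the measured TCP pose, the force and the opening at its end, in the units of the state.
- sense(): the state, without advancing time (a new reading comes with each control period).
- capture(name): name is "scene" or "top" or "wrist"; returns a dict with "img" (420x560x3 uint8, blue, green, red), "fx", "fy", "cx", "cy" (pixels), "camera_from_world" (4x4, takes a point from world to camera coordinates); the wrist camera has in their place "tool_from_camera" (4x4, takes a point from camera to tool coordinates, whose origin is the TCP and whose axes are the tool frame's). Camera axes: x right, y down, z forward; pixel columns grow to the right and rows downward; lengths in m; the calibration is good to about 2 mm. The wrist camera is an equidistant fisheye: a pixel r from the principal point sees the ray r / f radians off the axis. A picture is of the moment at which its call begins: read the wrist's pose just before it. There is no depth.
- job_done(): hands the job in, once; it reports no verdict.
The state is a dict: "time": time; "joint_positions": joint angles; "qvel": joint speeds; "joint_efforts": joint torques, N m; "position": TCP position; "eef_rot": TCP orientation; "force": force on the tool from outside, world axes, zero at the start; "wrist_torque": the same for the moment, N m; "grip_width": finger opening in m.
Only numpy, scipy, OpenCV 4.12 (cv2) and the standard library are available. Lean on these libraries where they do the work, as an engineer would, in place of code of your own. Each camera call takes 0.05 s, during which the arm holds its last target. There are 200 camera calls.

TASK

The cake stand's platter wobbles on its worn tilt pin. Feel for the play by pressing the platter down at its left pad and then at its right pad until it stops, with a light press of about 6 N, push the take-up lever round to the right until it comes up snug, and then press left and right once more in the same way to make sure that the platter no longer rocks. Never push on platter or lever with more than 25 N, leave the platter level and let go, and do not disturb the other things on the counter.

Things in the scene. Friction and masses are not known exactly. Their poses are not given: they have to be found in the camera images.
- stand: Tilting cake stand screwed to the counter: round white foot 176 mm wide with a yoke. Origin: centre of the foot's underside, on the counter; z up, x away from the robot when its yaw is 0, y to the left. The steel tilt pin lies along the stand's x axis, 76 mm above the counter. The foot does not move.
- platter: Round aluminium plate, 220 mm wide, 12 mm thick, that rocks side to side on the tilt pin. Origin on the pin under its middle, 76 mm above the counter; level, its axes are the stand's and its top is 104 mm above the counter. Until the play is taken up it rocks loosely and stays where left, up to 2 degrees from level at first. Then it stays within 1 mm of level at the pads under a 6 N press.
- pad_left (a point): Centre of the top of the left rubber pad, a thin dark dot 22 mm wide on the platter's top, 93 mm from the pin towards the stand's +y. Moves with the platter; pressed down from above. It goes down with under 1 N to a firm stop, the end of the play, 3 to 12 mm below level, the same on both sides but not known beforehand.
- pad_right (a point): The same dot on the right, 93 mm from the pin towards the stand's -y side.
- lever: Take-up lever: dark steel arm swinging level under the platter about the stand's vertical axis, 40 to 50 mm above the counter, sticking out beyond the rim towards the robot. At its end stands a round post 16 mm thick, from 42 to 112 mm above the counter, best pushed with closed fingers held beside it. Origin on the axis, 40 mm above the counter.
- lever_post (a point): Centre of the post's top, 112 mm up, 150 mm from the stand's vertical axis; at the start in front of the platter and to the left, seen from the robot. Pushed round to the right (anticlockwise from above) against about 2 N of friction, it levels the platter, stays where left and meets a firm stop, 0.35 to 0.95 rad on, not known beforehand, when the play is gone. A hard grip on it counts as a push.
- cake_tin: Bystander: open aluminium tin with two small handles, 130 mm wide without them, 70 mm high; origin under its centre.
- colour_bottle: Bystander: small white bottle 38 mm wide, 95 mm high; origin under its centre.
- sprinkle_jar: Bystander: clear jar 64 mm wide, 85 mm high; origin under its centre.
- palette_knife: Bystander: spatula lying flat on the counter, its handle towards its own -x.

How it is judged:
By the outcome, as a careful person would: the job done as asked, in the order asked, and still so for the second after the job is handed in, with the robot touching nothing.
It also fails if it takes over 67 s, if anything falls off the work surface, if the arm or the gripper's body presses on something with over 40 N, if the wrist force passes 120 N, or if a joint passes its speed limit or range.

## Working session

There is one attempt and no reset: what is moved stays moved. The work goes in short steps, Python scripts to look and compute and a shell command to move; the robot and the scene stay as the last step left them, time stands still between calls to the robot, and variables do not carry over. Pictures are saved under pics/ and viewed, about 8 in all and at most 12, crops included, and the job is handed in when it is done.

```bash
mkdir -p pics; python3 - <<'E'
from bench import *
import cv2
for n in("scene","top"):
    c=capture(n); cv2.imwrite(f"pics/{n}0.png",c["img"]); print(n,c["fx"],c["fy"],c["cx"],c["cy"],c["camera_from_world"])
s=sense(); print(s)
E
```

```text
scene 522.8358681066928 522.8358681066928 271.3557460401917 203.4914886522649 [[ 0.73868193  0.67394059 -0.01237253 -0.38495958]
 [ 0.53538987 -0.59777556 -0.59667585 -0.23639873]
 [-0.40952007  0.43412954 -0.80238697  1.53542269]
 [ 0.          0.          0.          1.        ]]
top 476.01052430445594 476.01052430445594 287.44467651598717 211.73226022386106 [[-0.0214165  -0.99969388  0.01238889 -0.00487051]
 [-0.99052527  0.01953549 -0.13593397  0.54821961]
 [ 0.13565033 -0.01518274 -0.99064043  1.47306669]
 [ 0.          0.          0.          1.        ]]
{'time': 0.1, 'joint_positions': array([ 5.98157551e+01,  1.96323018e+01,  8.73703461e+01, -8.58827875e-04,
        7.30754343e+01, -8.36636070e+00]), 'qvel': array([-0.09545738, -0.01778458, -0.19104981,  0.11240615,  0.02955716,
       -0.08711486]), 'joint_efforts': array([ 8.90084448e-04, -4.32005775e+01, -2.44693494e+01,  7.17866071e-02,
        5.26628585e-02, -8.57454302e-05]), 'position': array([0.1949328 , 0.48708539, 0.22612435]), 'eef_rot': array([-1.79989451e+02,  7.73707592e-02,  6.81823735e+01]), 'force': array([ 0.9645262 ,  0.57788346, -0.06396337]), 'wrist_torque': array([-0.01190352,  0.01114241, -0.00303986]), 'grip_width': 0.09164430936854484}
```

View pics/top0.png

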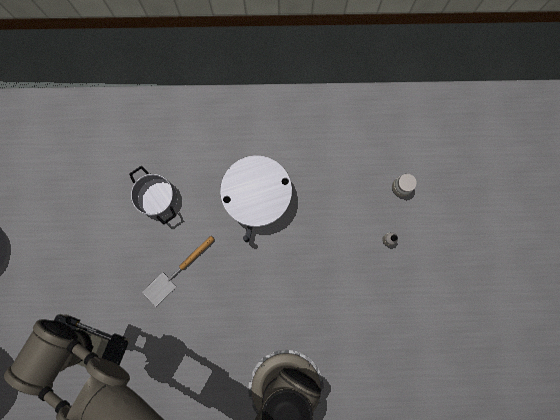

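View pics/scene0.png

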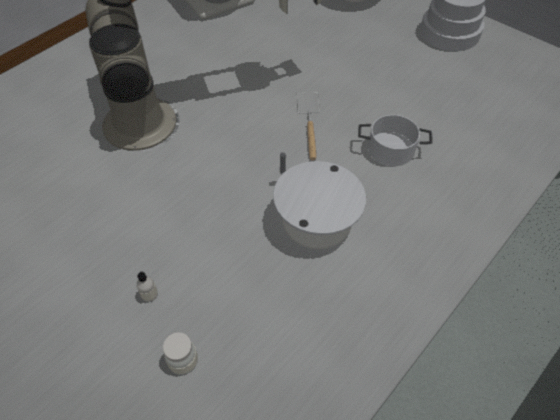

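The top view shows the platter at about (256,191), the pads at (227,199) and (285,181), and the post at (247,239). The scene view shows the pads at (334,169) and (304,223), and the post top at about (283,156). I'll enlarge crops of both.

```bash
python3 - <<'E'
import cv2,numpy as np
a=cv2.imread("pics/top0.png")[145:260,205:305]; b=cv2.imread("pics/scene0.png")[140:240,265:375]
a=cv2.resize(a,(400,460),interpolation=3); b=cv2.resize(b,(400,460*100*400//(110*460)),interpolation=3)
im=np.zeros((460,800,3),np.uint8); im[:,:400]=a; im[:b.shape[0],400:]=b; print(b.shape)
cv2.imwrite("pics/crop0.png",im)
g=cv2.cvtColor(cv2.imread("pics/top0.png"),6); h=cv2.cvtColor(cv2.imread("pics/scene0.png"),6)
for im,(u,v) in((g,(227,199)),(g,(285,181)),(h,(334,169)),(h,(304,223))):
    w=np.clip(130-im[v-6:v+7,u-6:u+7].astype(float),0,None); y,x=np.mgrid[v-6:v+7,u-6:u+7]; print((w*x).sum()/w.sum(),(w*y).sum()/w.sum())
E
```

```text
(363, 400, 3)
226.23741935483872 199.29139784946236
285.1876883340508 180.96513129573827
333.78858024691357 168.18634259259258
303.0161662817552 223.0877598152425
```

View pics/crop0.png

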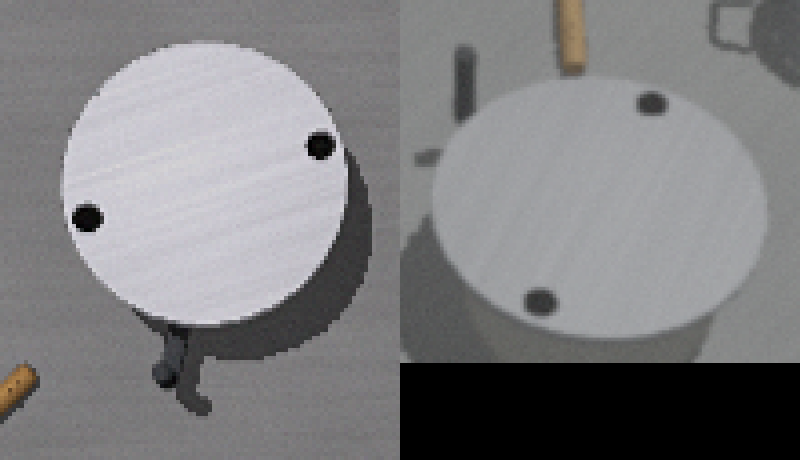

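The enlarged crop gives the pads at top (227,199.5) and (285,181.5). The post top is at top (246.3,238) and scene (283,153.5). Next I triangulate.

```bash
cat > h.py <<'E'
from bench import *
import cv2, numpy as np
def P(c):
    K=np.array([[c["fx"],0,c["cx"]],[0,c["fy"],c["cy"]],[0,0,1]]); return K@np.array(c["camera_from_world"])[:3]
def tri(Pa,a,Pb,b):
    X=cv2.triangulatePoints(Pa,Pb,np.array(a,float).reshape(2,1),np.array(b,float).reshape(2,1)); return (X[:3]/X[3]).ravel()
def onz(Pm,uv,z):
    H=np.c_[Pm[:,0],Pm[:,1],Pm[:,2]*z+Pm[:,3]]; q=np.linalg.solve(H,[*uv,1]); return q[:2]/q[2]
E
python3 - <<'E'
from h import *
T=P(capture("top"));S=P(capture("scene"))
L=tri(T,(226.24,199.29),S,(333.8,168.2));R=tri(T,(285.19,180.97),S,(303.0,223.1));p=tri(T,(246.3,238.0),S,(283,153.5))
print(L,R,p,np.linalg.norm(L-R))
l=onz(T,(226.24,199.29),.104);r=onz(T,(285.19,180.97),.104);q=onz(T,(246.3,238),.112);l2=onz(S,(333.8,168.2),.104);r2=onz(S,(303,223.1),.104);q2=onz(S,(283,153.5),.112)
print(l,r,q,l2,r2,q2)
for l,r,q in((l,r,q),(l2,r2,q2)):
    c=(l+r)/2;d=l-r;print(c,np.linalg.norm(d),np.degrees(np.arctan2(-d[0],d[1])),np.linalg.norm(q-c),np.degrees(np.arctan2(*(q-c)[::-1])))
print("bystanders", onz(T,(155,195),.035),onz(T,(212,240),.01),onz(T,(182,267),.01),onz(T,(159,289),0))
E
```

```text
[0.57968612 0.16881495 0.10126593] [ 0.63208621 -0.01134529  0.10820597] [0.46116831 0.10995831 0.11582792] 0.1877542192151673
[0.58070784 0.16998751] [ 0.63399589 -0.01026574] [0.46098067 0.10967559] [0.57995371 0.16540016] [ 0.62955567 -0.01006615] [0.45926062 0.11306141]
[0.60735187 0.07986088] 0.1879650221939209 16.469196170281688 0.1493768488862771 168.4867895641603
[0.60475469 0.07766701] 0.18234248579450113 15.784882445982513 0.14973739389600924 166.32722345529558
bystanders [0.61039665 0.40416257] [0.46526469 0.22671765] [0.38143604 0.32167834] [0.31387808 0.39588174]
```

The heights agree: the pads average 104.7 mm and are 187 mm apart, with the left one lower, and the post is at radius 149 mm. The stand centre is about (0.606,0.079) with a yaw of about 16°. I'll move above the left pad with the fingers shut.

```bash
python3 -m inch '{"fingers":[0,0,0,0,0,0,0,0],"offset":[[1.5,-1.2,0],[4.5,-3.7,0],[7.5,-6.2,0],[10.5,-8.7,0],[13.5,-11.2,0],[16.5,-13.7,0],[19.5,-16.2,0],[22.5,-18.7,0]],"turn":[-0.06,-0.18,-0.3,-0.42,-0.54,-0.66,-0.78,-0.9]}' 20 && python3 -m inch '{"fingers":[0,0,0,0,0,0,0,0],"offset":[[3,-2.5,-1],[6,-5,-3],[9,-7.5,-5],[12,-10,-7],[14.5,-12,-7.6],[16,-13.2,-7.6],[16,-13.2,-7.6],[16,-13.2,-7.6]],"turn":[0,0,0,0,0,0,0,0]}'; python3 - <<'E'
from h import *
s=sense();print(s); print([k for k in globals() if 'pinch' in k])
for n in("scene","top"): cv2.imwrite(f"pics/{n}1.png",capture(n)["img"])
a=cv2.imread("pics/top1.png")[145:260,205:305]; b=cv2.imread("pics/scene1.png")[120:235,265:365]
cv2.imwrite("pics/crop1.png",cv2.resize(np.hstack([a,b]),(800,460),interpolation=3))
E
```

```text
time: 0.87
position: [0.4212, 0.2989, 0.2267]
eef_rot: [-180.0, 0.0, 16.3]
force: [0.4, 0.4, -0.7]
grip_width: 0.0431
time: 1.53
position: [0.5803, 0.1676, 0.15]
eef_rot: [-180.0, 0.1, 16.5]
force: [0.1, 0.2, -0.2]
grip_width: 0.0006
{'time': 1.5333, 'joint_positions': array([ 8.83531117e+00,  3.16151558e+01,  8.04876853e+01,  1.55753247e-02,
        6.79678027e+01, -7.66822465e+00]), 'qvel': array([ 2.14736113, -1.73945258,  1.58845522,  0.34633412,  0.14545546,
        0.24908937]), 'joint_efforts': array([ -1.67418156, -51.53786659, -23.93432021,  -0.09659158,
        -0.06032554,  -0.08230553]), 'position': array([0.58031338, 0.16760208, 0.14997837]), 'eef_rot': array([-1.79976272e+02,  6.80872112e-02,  1.64976983e+01]), 'force': array([ 0.07890428,  0.15128877, -0.19058507]), 'wrist_torque': array([-0.04004632,  0.01732597, -0.0519636 ]), 'grip_width': 0.0006426564922898424}
['pinch_z']
```

View pics/crop1.png

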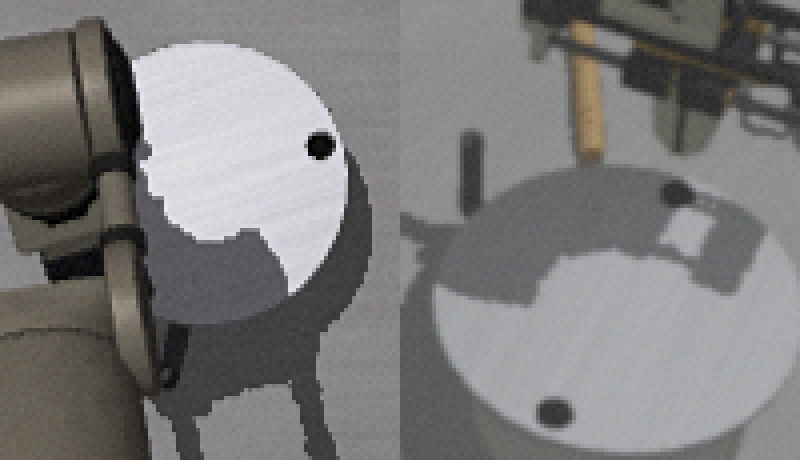

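The shut fingertips at (683,150) hang directly over the left pad at (678,193), and nothing is touching. I'll descend and feel for the stop.

```bash
python3 -m inch '{"fingers":[0,0,0,0,0,0],"offset":[[0,0,-1.5],[0,0,-3],[0,0,-4],[0,0,-4.3],[0,0,-4.4],[0,0,-4.4]],"turn":[0,0,0,0,0,0]}'; python3 -m inch '{"fingers":[0,0,0,0],"offset":[[0,0,-0.1],[0,0,-0.2],[0,0,-0.3],[0,0,-0.3]],"turn":[0,0,0,0]}';  python3 -m inch '{"fingers":[0,0,0,0],"offset":[[0,0,-0.1],[0,0,-0.2],[0,0,-0.2],[0,0,-0.2]],"turn":[0,0,0,0]}'
```

```text
time: 2.13
position: [0.58, 0.1689, 0.1072]
eef_rot: [180.0, -0.0, 16.7]
force: [0.5, -0.9, 0.2]
grip_width: 0.0006
time: 2.47
position: [0.5802, 0.1684, 0.1039]
eef_rot: [180.0, -0.0, 16.6]
force: [1.4, -0.3, 0.2]
grip_width: 0.0008
time: 2.8
position: [0.5801, 0.1684, 0.1016]
eef_rot: [-180.0, 0.0, 16.6]
force: [-0.4, -1.0, -1.4]
grip_width: 0.0004
```

```bash
D='x'; for i in 1; do python3 -m inch '{"fingers":[0,0,0],"offset":[[0,0,-0.1],[0,0,-0.1],[0,0,-0.1]],"turn":[0,0,0]}'; done; python3 -m inch '{"fingers":[0,0,0],"offset":[[0,0,-0.1],[0,0,-0.1],[0,0,-0.1]],"turn":[0,0,0]}'
```

```text
time: 3.05
position: [0.5801, 0.1684, 0.1007]
eef_rot: [180.0, -0.0, 16.6]
force: [0.0, -0.4, 0.7]
grip_width: 0.0004
time: 3.3
position: [0.5801, 0.1684, 0.0997]
eef_rot: [180.0, 0.0, 16.6]
force: [-0.1, -0.4, -0.8]
grip_width: 0.0005
```

```bash
python3 -m inch '{"fingers":[0,0,0],"offset":[[0,0,-0.05],[0,0,-0.1],[0,0,-0.1]],"turn":[0,0,0]}'; python3 -m inch '{"fingers":[0,0,0],"offset":[[0,0,-0.05],[0,0,-0.1],[0,0,-0.1]],"turn":[0,0,0]}'
```

```text
time: 3.55
position: [0.5801, 0.1684, 0.0986]
eef_rot: [-180.0, -0.0, 16.6]
force: [0.8, -0.4, 0.3]
grip_width: 0.0004
time: 3.8
position: [0.5801, 0.1684, 0.0976]
eef_rot: [180.0, -0.0, 16.6]
force: [0.1, 0.5, -0.3]
grip_width: -0.0003
```

```bash
python3 -m inch '{"fingers":[0,0,0],"offset":[[0,0,-0.05],[0,0,-0.1],[0,0,-0.1]],"turn":[0,0,0]}'
```

```text
time: 4.05
position: [0.5801, 0.1684, 0.0966]
eef_rot: [180.0, -0.0, 16.6]
force: [-0.2, 0.3, -0.8]
grip_width: 0.0005
```

```bash
python3 -m inch '{"fingers":[0,0,0],"offset":[[0,0,-0.05],[0,0,-0.1],[0,0,-0.1]],"turn":[0,0,0]}'
```

```text
time: 4.3
position: [0.5801, 0.1685, 0.0958]
eef_rot: [-180.0, -0.0, 16.6]
force: [-0.3, 0.1, 1.0]
grip_width: 0.0006
```

```bash
python3 -m inch '{"fingers":[0,0,0],"offset":[[0,0,-0.05],[0,0,-0.1],[0,0,-0.1]],"turn":[0,0,0]}'
```

```text
time: 4.55
position: [0.5801, 0.1686, 0.0952]
eef_rot: [-180.0, -0.0, 16.6]
force: [-1.1, 0.7, 5.3]
grip_width: 0.0004
```

```bash
python3 - <<'E'
from h import *
s=sense();print(s["force"],s["position"],s["wrist_torque"])
for n in("scene",): cv2.imwrite(f"pics/{n}2.png",cv2.resize(capture(n)["img"][120:235,265:365],(600,690//1),interpolation=3)[:590])
E
```

```text
[-1.11656461  0.74530721  5.32139492] [0.58014594 0.1686304  0.0951605 ] [0.16389456 0.35962941 0.01182224]
```

The stop is felt at 5 N. I'll add a touch more and hold.

```bash
python3 -m inch '{"fingers":[0,0,0,0],"offset":[[0,0,-0.02],[0,0,-0.02],[0,0,-0.02],[0,0,-0.02]],"turn":[0,0,0,0]}'; python3 - <<'E'
from h import *
print(sense()["force"],sense()["position"])
E
```

```text
time: 4.93
position: [0.5801, 0.1687, 0.095]
eef_rot: [-180.0, -0.0, 16.6]
force: [-2.1, 1.5, 5.5]
grip_width: 0.0006
[-2.13124847  1.53652716  5.4673717 ] [0.58014884 0.16865883 0.09504263]
```

```bash
python3 -m inch '{"fingers":[0,0,0,0,0,0,0,0],"offset":[[0,0,0.8],[0,0,2.5],[0.5,-1.5,4],[1.5,-5,4],[2.5,-8.5,4],[3.5,-12,4],[4.6,-15.5,4],[5.2,-17.9,4]],"turn":[0,0,0,0,0,0,0,0]}'; python3 -m inch '{"fingers":[0,0,0,0],"offset":[[0,0,-0.8],[0,0,-1.3],[0,0,-1.5],[0,0,-1.5]],"turn":[0,0,0,0]}'; python3 - <<'E'
from h import *
s=sense();print(s["force"],s["position"])
b=capture("scene")["img"][120:235,265:365]; cv2.imwrite("pics/crop2.png",cv2.resize(b,(500,575),interpolation=3))
E
```

```text
time: 5.6
position: [0.6329, -0.0142, 0.1347]
eef_rot: [179.9, -0.0, 16.5]
force: [-0.3, 1.3, 0.3]
grip_width: 0.0006
time: 5.93
position: [0.6313, -0.0094, 0.1186]
eef_rot: [-179.9, 0.1, 16.7]
force: [-0.3, 0.5, -0.0]
grip_width: 0.0006
[-0.28009087  0.51672028 -0.00667828] [ 0.63127801 -0.00940738  0.11862866]
```

View pics/crop2.png

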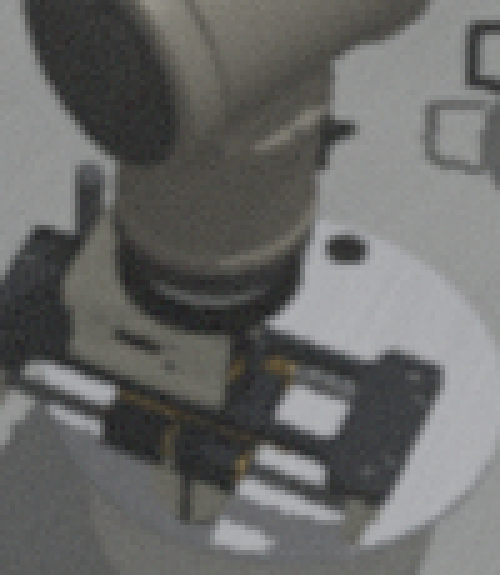

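The fingertips at (190,520) cover the right pad, and the left pad has moved lower at (347,248). Next is the right press, at the same speed near the stop.

```bash
python3 -m inch '{"fingers":[0,0,0,0,0,0,0,0],"offset":[[0,0,-0.25],[0,0,-0.5],[0,0,-0.75],[0,0,-1],[0,0,-1.25],[0,0,-1.5],[0,0,-1.7],[0,0,-1.8]],"turn":[0,0,0,0,0,0,0,0]}';  python3 -m inch '{"fingers":[0,0,0],"offset":[[0,0,-0.1],[0,0,-0.2],[0,0,-0.2]],"turn":[0,0,0]}'; python3 -m inch '{"fingers":[0,0,0],"offset":[[0,0,-0.05],[0,0,-0.1],[0,0,-0.1]],"turn":[0,0,0]}'
```

```text
time: 6.65
position: [0.632, -0.0106, 0.1011]
eef_rot: [-180.0, 0.0, 16.6]
force: [-0.3, -1.3, 0.8]
grip_width: 0.0002
time: 6.9
position: [0.6319, -0.0105, 0.0992]
eef_rot: [-180.0, 0.0, 16.6]
force: [0.9, -0.4, -0.1]
grip_width: 0.0007
time: 7.15
position: [0.6321, -0.0106, 0.0985]
eef_rot: [-180.0, 0.0, 16.6]
force: [0.8, -0.8, -0.4]
grip_width: 0.0004
```

```bash
python3 -m inch '{"fingers":[0,0,0],"offset":[[0,0,-0.05],[0,0,-0.1],[0,0,-0.1]],"turn":[0,0,0]}'
```

```text
time: 7.4
position: [0.6321, -0.0106, 0.0975]
eef_rot: [180.0, -0.0, 16.6]
force: [-0.1, -0.3, -0.2]
grip_width: 0.0007
```

```bash
python3 -m inch '{"fingers":[0,0,0],"offset":[[0,0,-0.05],[0,0,-0.1],[0,0,-0.1]],"turn":[0,0,0]}'
```

```text
time: 7.65
position: [0.6321, -0.0106, 0.0964]
eef_rot: [-180.0, -0.0, 16.6]
force: [-0.5, -0.2, -0.4]
grip_width: 0.0004
```

```bash
python3 -m inch '{"fingers":[0,0,0],"offset":[[0,0,-0.05],[0,0,-0.1],[0,0,-0.1]],"turn":[0,0,0]}'
```

```text
time: 7.9
position: [0.6322, -0.0107, 0.0957]
eef_rot: [180.0, -0.0, 16.6]
force: [0.1, -1.0, 2.6]
grip_width: 0.0004
```

```bash
python3 -m inch '{"fingers":[0,0,0],"offset":[[0,0,-0.03],[0,0,-0.05],[0,0,-0.05]],"turn":[0,0,0]}'
```

```text
time: 8.15
position: [0.6322, -0.0107, 0.0954]
eef_rot: [180.0, -0.0, 16.6]
force: [-1.4, -2.0, 4.5]
grip_width: 0.0002
```

```bash
python3 -m inch '{"fingers":[0,0,0,0],"offset":[[0,0,-0.03],[0,0,-0.03],[0,0,-0.03],[0,0,-0.03]],"turn":[0,0,0,0]}'
```

```text
time: 8.48
position: [0.6323, -0.0108, 0.0951]
eef_rot: [180.0, -0.0, 16.6]
force: [-1.2, -2.0, 5.5]
grip_width: 0.0004
```

The right stop is at the same depth, about 9 mm below level, with the same force. Next I lift and go to the left side of the post.

```bash
python3 -c "
from bench import *
print(pinch_z)"; python3 -m inch '{"fingers":[0,0,0,0,0,0,0,0],"offset":[[0,0,1],[0,0,4],[-1,1,7],[-3.5,3.3,7],[-6.2,5.8,7],[-8.9,8.3,7],[-11.6,10.9,7],[-14.3,13.4,7]],"turn":[0,0,0,-0.12,-0.24,-0.36,-0.48,-0.6]}'; python3 -m inch '{"fingers":[0,0,0,0],"offset":[[-1.5,1.4,0],[-1.9,1.8,0],[-1.9,1.8,0],[-1.9,1.8,0]],"turn":[-0.11,-0.11,-0.11,-0.11]}'; python3 - <<'E'
from h import *
s=sense();print(s["force"],s["position"])
c=capture("scene");t=capture("top");w=capture("wrist")
b=c["img"][100:215,245:345]; cv2.imwrite("pics/crop3.png",np.hstack([cv2.resize(b,(400,460),interpolation=3),cv2.resize(w["img"],(400,300))[0:300] if 0 else cv2.resize(w["img"],(400,460))]))
E
```

```text
0.0188
time: 9.15
position: [0.4875, 0.1246, 0.165]
eef_rot: [-180.0, 0.0, -18.1]
force: [0.5, 0.4, -0.2]
grip_width: 0.0001
time: 9.48
position: [0.4709, 0.1413, 0.1651]
eef_rot: [-180.0, -0.1, -23.9]
force: [0.9, 0.8, -0.9]
grip_width: 0.0006
[ 0.88780561  0.76182319 -0.85046973] [0.47094054 0.14129642 0.1651066 ]
```

View pics/crop3.png

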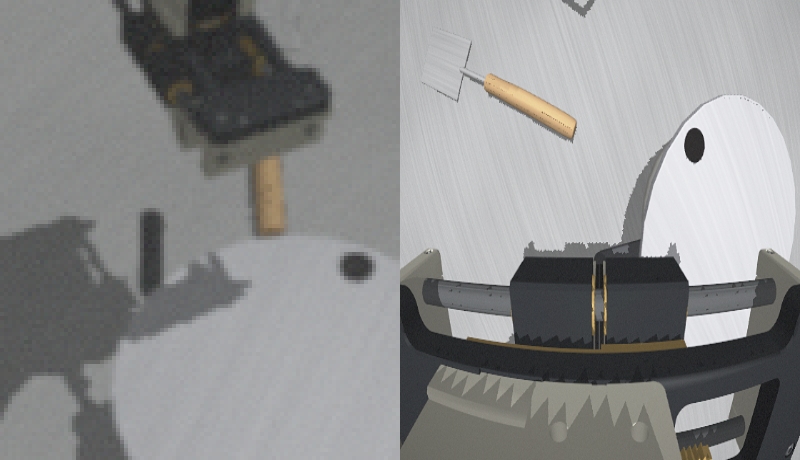

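The post at (150,210) is untouched, and the knife and platter are clear of the tool. I'll descend beside the post.

```bash
python3 -m inch '{"fingers":[0,0,0,0,0,0],"offset":[[0,0,-1.5],[0,0,-4],[0,0,-6],[0,0,-7.5],[0,0,-8],[0,0,-8]],"turn":[0,0,0,0,0,0]}'; python3 - <<'E'
from h import *
s=sense();print(s["force"],s["position"])
c=capture("scene")
cv2.imwrite("pics/crop4.png",cv2.resize(c["img"][100:215,245:345],(500,575),interpolation=3))
C=np.array([.606,.0788])
for f in range(156,220,4):
    a=np.radians(f); print(f,(C+.15*np.array([np.cos(a),np.sin(a)])).round(4))
E
```

```text
time: 10.13
position: [0.4699, 0.1407, 0.0835]
eef_rot: [179.9, 0.1, -24.1]
force: [-0.1, -0.6, 0.1]
grip_width: 0.0002
[-0.08241027 -0.59924283  0.13842951] [0.46988102 0.14066268 0.08345719]
156 [0.469  0.1398]
160 [0.465  0.1301]
164 [0.4618 0.1201]
168 [0.4593 0.11  ]
172 [0.4575 0.0997]
176 [0.4564 0.0893]
180 [0.456  0.0788]
184 [0.4564 0.0683]
188 [0.4575 0.0579]
192 [0.4593 0.0476]
196 [0.4618 0.0375]
200 [0.465  0.0275]
204 [0.469  0.0178]
208 [0.4736 0.0084]
212 [ 0.4788 -0.0007]
216 [ 0.4846 -0.0094]
```

View pics/crop4.png

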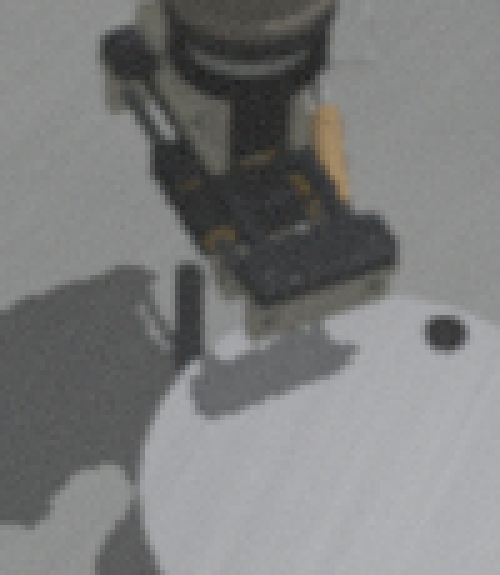

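The fingers are beside the post on its left at (280,300 in the crop), and the platter is clear. I'll push along the arc, staying short of the earliest possible stop.

```bash
cat > ok.py <<'E'
# exit 1 when the sideways force says the stop has been met
import sys; from bench import *
f=sense()["force"]; h=(f[0]**2+f[1]**2)**.5
sys.exit(h>float(sys.argv[1]) or abs(f[2])>5)
E
python3 -m inch '{"fingers":[0,0,0,0,0,0,0,0],"offset":[[-0.2,-0.4,0],[-0.4,-0.8,0],[-0.55,-1.2,0],[-0.66,-1.55,0],[-0.76,-1.9,0],[-0.86,-2.25,0],[-0.95,-2.6,0],[-1.03,-2.95,0]],"turn":[0.026,0.052,0.078,0.104,0.13,0.156,0.182,0.208]}' && python3 ok.py 6 && python3 -m inch '{"fingers":[0,0,0,0,0,0,0,0],"offset":[[-0.05,-0.27,0],[-0.1,-0.55,0],[-0.15,-0.82,0],[-0.2,-1.1,0],[-0.24,-1.37,0],[-0.27,-1.64,0],[-0.3,-1.92,0],[-0.32,-2.19,0]],"turn":[0.018,0.036,0.054,0.073,0.092,0.11,0.13,0.148]}'; python3 - <<'E'
from h import *
s=sense();print(s["force"],s["position"])
c=capture("scene")
cv2.imwrite("pics/crop5.png",cv2.resize(c["img"][100:215,225:345],(600,575),interpolation=3))
E
```

```text
time: 10.85
position: [0.4606, 0.1121, 0.086]
eef_rot: [-179.9, -0.1, -12.1]
force: [-0.7, 2.8, -1.0]
grip_width: 0.0007
[-0.72175135  2.79727808 -1.0005599 ] [0.46064766 0.11205939 0.08603724]False
```

View pics/crop5.png

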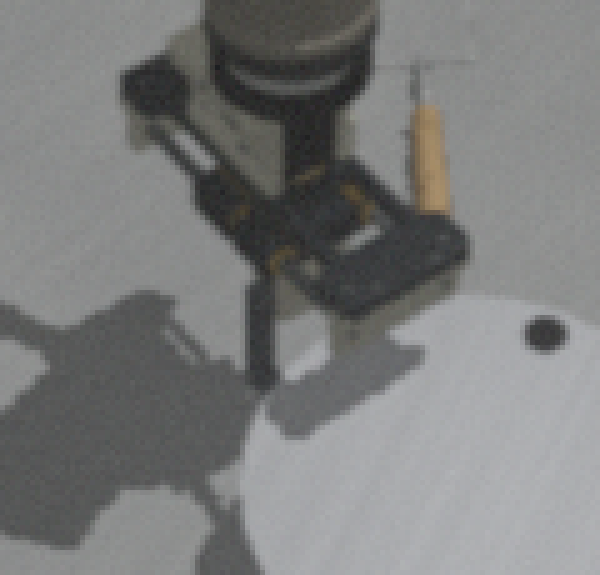

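Contact is good: the finger faces sit on the post at (262,330) with 2.8 N. The guard misfired because of a numpy bool, so I fix that and continue in guarded short steps.

```bash
sed -i 's/sys.exit(\(.*\))$/sys.exit(int(\1))/' ok.py
python3 -m inch '{"fingers":[0,0,0,0,0,0,0,0],"offset":[[-0.05,-0.27,0],[-0.1,-0.55,0],[-0.15,-0.82,0],[-0.2,-1.1,0],[-0.24,-1.37,0],[-0.27,-1.64,0],[-0.3,-1.92,0],[-0.32,-2.19,0]],"turn":[0.018,0.036,0.054,0.073,0.092,0.11,0.13,0.148]}' && python3 ok.py 6 &&
python3 -m inch '{"fingers":[0,0,0],"offset":[[0,-0.07,0],[-0.01,-0.14,0],[-0.01,-0.21,0]],"turn":[0.005,0.01,0.014]}' && python3 ok.py 6 &&
python3 -m inch '{"fingers":[0,0,0],"offset":[[0,-0.07,0],[-0.01,-0.14,0],[-0.01,-0.21,0]],"turn":[0.005,0.01,0.014]}' && python3 ok.py 6 &&
python3 -m inch '{"fingers":[0,0,0],"offset":[[0,-0.07,0],[0,-0.14,0],[-0.01,-0.21,0]],"turn":[0.005,0.01,0.014]}' && python3 ok.py 6 &&
python3 -m inch '{"fingers":[0,0,0],"offset":[[0,-0.07,0],[0,-0.14,0],[0,-0.21,0]],"turn":[0.005,0.01,0.014]}' && python3 ok.py 6 &&
python3 -m inch '{"fingers":[0,0,0],"offset":[[0,-0.07,0],[0,-0.14,0],[0,-0.21,0]],"turn":[0.005,0.01,0.014]}' && python3 ok.py 6 &&
python3 -m inch '{"fingers":[0,0,0],"offset":[[0,-0.07,0],[0,-0.14,0],[0,-0.21,0]],"turn":[0.005,0.01,0.014]}' && python3 ok.py 6 &&
python3 -m inch '{"fingers":[0,0,0],"offset":[[0,-0.07,0],[0,-0.14,0],[0.01,-0.21,0]],"turn":[0.005,0.01,0.014]}' && python3 ok.py 6 &&
python3 -m inch '{"fingers":[0,0,0],"offset":[[0,-0.07,0],[0.01,-0.14,0],[0.01,-0.21,0]],"turn":[0.005,0.01,0.014]}' ; python3 ok.py 6; echo $?
```

```text
time: 11.57
position: [0.4571, 0.0897, 0.085]
eef_rot: [-180.0, -0.1, -3.6]
force: [1.0, 2.3, 2.3]
grip_width: 0.0003
time: 11.82
position: [0.4569, 0.0879, 0.0848]
eef_rot: [-180.0, -0.1, -2.9]
force: [2.8, 1.6, 1.1]
grip_width: 0.0001
time: 12.07
position: [0.4566, 0.0858, 0.0848]
eef_rot: [-180.0, -0.0, -2.0]
force: [3.4, 1.8, 1.6]
grip_width: 0.0004
time: 12.32
position: [0.4563, 0.0837, 0.0847]
eef_rot: [-180.0, -0.0, -1.2]
force: [3.8, 2.8, 0.7]
grip_width: 0.0001
time: 12.57
position: [0.4561, 0.0816, 0.0847]
eef_rot: [180.0, 0.0, -0.4]
force: [3.7, 2.9, 1.4]
grip_width: -0.0001
time: 12.82
position: [0.4562, 0.0794, 0.0847]
eef_rot: [180.0, 0.0, 0.4]
force: [1.1, 1.6, 1.3]
grip_width: 0.0006
time: 13.07
position: [0.4562, 0.0773, 0.0847]
eef_rot: [180.0, 0.0, 1.2]
force: [2.4, 2.4, 0.7]
grip_width: 0.0003
time: 13.32
position: [0.4562, 0.0753, 0.0847]
eef_rot: [-180.0, 0.0, 2.0]
force: [2.0, 2.1, 1.7]
grip_width: 0.0007
time: 13.57
position: [0.4563, 0.0732, 0.0847]
eef_rot: [-180.0, 0.0, 2.8]
force: [1.0, 2.2, 0.8]
grip_width: 0.0002
0
```

```bash

python3 -m inch '{"fingers":[0,0,0],"offset":[[0,-0.07,0],[0.01,-0.14,0],[0.01,-0.21,0]],"turn":[0.005,0.01,0.014]}' && python3 ok.py 6 &&
python3 -m inch '{"fingers":[0,0,0],"offset":[[0,-0.07,0],[0.01,-0.14,0],[0.01,-0.21,0]],"turn":[0.005,0.01,0.014]}' && python3 ok.py 6 &&
python3 -m inch '{"fingers":[0,0,0],"offset":[[0.01,-0.07,0],[0.01,-0.14,0],[0.02,-0.21,0]],"turn":[0.005,0.01,0.014]}' && python3 ok.py 6 &&
python3 -m inch '{"fingers":[0,0,0],"offset":[[0.01,-0.07,0],[0.01,-0.14,0],[0.02,-0.21,0]],"turn":[0.005,0.01,0.014]}' && python3 ok.py 6 &&
python3 -m inch '{"fingers":[0,0,0],"offset":[[0.01,-0.07,0],[0.02,-0.14,0],[0.02,-0.21,0]],"turn":[0.005,0.01,0.014]}' && python3 ok.py 6 &&
python3 -m inch '{"fingers":[0,0,0],"offset":[[0.01,-0.07,0],[0.02,-0.14,0],[0.02,-0.21,0]],"turn":[0.005,0.01,0.014]}' && python3 ok.py 6 &&
python3 -m inch '{"fingers":[0,0,0],"offset":[[0.01,-0.07,0],[0.02,-0.14,0],[0.03,-0.21,0]],"turn":[0.005,0.01,0.014]}' && python3 ok.py 6 &&
python3 -m inch '{"fingers":[0,0,0],"offset":[[0.01,-0.07,0],[0.02,-0.14,0],[0.03,-0.21,0]],"turn":[0.005,0.01,0.014]}' && python3 ok.py 6 &&
python3 -m inch '{"fingers":[0,0,0],"offset":[[0.01,-0.07,0],[0.02,-0.14,0],[0.03,-0.21,0]],"turn":[0.005,0.01,0.014]}' ; python3 ok.py 6; echo $?
```

```text
time: 13.82
position: [0.4564, 0.0711, 0.0847]
eef_rot: [-180.0, 0.0, 3.6]
force: [0.5, 1.4, -0.1]
grip_width: 0.0006
time: 14.07
position: [0.4565, 0.069, 0.0847]
eef_rot: [180.0, 0.0, 4.4]
force: [0.8, 2.8, 0.5]
grip_width: 0.0003
time: 14.32
position: [0.4567, 0.0669, 0.0847]
eef_rot: [-180.0, 0.0, 5.2]
force: [0.1, 3.1, 0.3]
grip_width: 0.0004
time: 14.57
position: [0.457, 0.0648, 0.0847]
eef_rot: [-180.0, 0.0, 6.0]
force: [0.2, 2.5, 0.4]
grip_width: 0.0006
time: 14.82
position: [0.4572, 0.0626, 0.0847]
eef_rot: [-180.0, 0.0, 6.8]
force: [-0.2, 1.5, -0.3]
grip_width: 0.0006
time: 15.07
position: [0.4574, 0.0605, 0.0847]
eef_rot: [-180.0, 0.0, 7.6]
force: [-1.8, 2.0, 0.5]
grip_width: 0.0008
time: 15.32
position: [0.4577, 0.0585, 0.0847]
eef_rot: [-180.0, 0.0, 8.4]
force: [-1.9, 1.7, 0.7]
grip_width: 0.0009
time: 15.57
position: [0.458, 0.0563, 0.0847]
eef_rot: [-180.0, 0.0, 9.2]
force: [-1.0, 3.0, 1.1]
grip_width: 0.0008
time: 15.82
position: [0.4584, 0.0542, 0.0847]
eef_rot: [-180.0, -0.0, 10.0]
force: [-1.1, 2.5, 0.4]
grip_width: 0.0004
0
```

```bash

python3 -m inch '{"fingers":[0,0,0],"offset":[[0.01,-0.07,0],[0.02,-0.14,0],[0.04,-0.21,0]],"turn":[0.005,0.01,0.014]}' && python3 ok.py 6 &&
python3 -m inch '{"fingers":[0,0,0],"offset":[[0.01,-0.07,0],[0.02,-0.14,0],[0.04,-0.21,0]],"turn":[0.005,0.01,0.014]}' && python3 ok.py 6 &&
python3 -m inch '{"fingers":[0,0,0],"offset":[[0.01,-0.07,0],[0.03,-0.14,0],[0.04,-0.21,0]],"turn":[0.005,0.01,0.014]}' && python3 ok.py 6 &&
python3 -m inch '{"fingers":[0,0,0],"offset":[[0.01,-0.07,0],[0.03,-0.14,0],[0.05,-0.2,0]],"turn":[0.005,0.01,0.014]}' && python3 ok.py 6 &&
python3 -m inch '{"fingers":[0,0,0],"offset":[[0.02,-0.07,0],[0.03,-0.14,0],[0.05,-0.2,0]],"turn":[0.005,0.01,0.014]}' && python3 ok.py 6 &&
python3 -m inch '{"fingers":[0,0,0],"offset":[[0.02,-0.07,0],[0.03,-0.14,0],[0.05,-0.2,0]],"turn":[0.005,0.01,0.014]}' && python3 ok.py 6 &&
python3 -m inch '{"fingers":[0,0,0],"offset":[[0.02,-0.07,0],[0.03,-0.14,0],[0.05,-0.2,0]],"turn":[0.005,0.01,0.014]}' && python3 ok.py 6 &&
python3 -m inch '{"fingers":[0,0,0],"offset":[[0.02,-0.07,0],[0.04,-0.14,0],[0.06,-0.2,0]],"turn":[0.005,0.01,0.014]}' && python3 ok.py 6 &&
python3 -m inch '{"fingers":[0,0,0],"offset":[[0.02,-0.07,0],[0.04,-0.14,0],[0.06,-0.2,0]],"turn":[0.005,0.01,0.014]}' ; python3 ok.py 6; echo $?
```

```text
time: 16.07
position: [0.4588, 0.0522, 0.0847]
eef_rot: [-180.0, 0.0, 10.8]
force: [-0.8, 3.0, 1.1]
grip_width: 0.0003
time: 16.32
position: [0.4592, 0.05, 0.0847]
eef_rot: [-180.0, 0.0, 11.6]
force: [-0.7, 2.6, 0.2]
grip_width: 0.0008
time: 16.57
position: [0.4596, 0.0479, 0.0847]
eef_rot: [-180.0, -0.0, 12.4]
force: [-1.9, 1.8, 0.8]
grip_width: 0.0002
time: 16.82
position: [0.46, 0.0459, 0.0847]
eef_rot: [-180.0, 0.0, 13.2]
force: [-0.6, 1.8, -0.2]
grip_width: 0.0005
time: 17.07
position: [0.4606, 0.0439, 0.0847]
eef_rot: [-180.0, 0.0, 14.0]
force: [-2.3, 2.2, -0.7]
grip_width: 0.0004
time: 17.32
position: [0.4611, 0.0419, 0.0847]
eef_rot: [180.0, -0.0, 14.8]
force: [-0.9, 2.6, 0.2]
grip_width: 0.0003
time: 17.57
position: [0.4616, 0.0399, 0.0847]
eef_rot: [180.0, -0.0, 15.6]
force: [-2.1, 1.7, -0.2]
grip_width: 0.0006
time: 17.82
position: [0.4622, 0.0379, 0.0847]
eef_rot: [180.0, -0.0, 16.4]
force: [-1.6, 1.3, 0.2]
grip_width: 0.0003
time: 18.07
position: [0.4628, 0.0359, 0.0847]
eef_rot: [180.0, -0.0, 17.2]
force: [-1.5, 1.7, -0.1]
grip_width: 0.0004
0
```

```bash

python3 -m inch '{"fingers":[0,0,0],"offset":[[0.02,-0.07,0],[0.04,-0.13,0],[0.06,-0.2,0]],"turn":[0.005,0.01,0.014]}' && python3 ok.py 6 &&
python3 -m inch '{"fingers":[0,0,0],"offset":[[0.02,-0.07,0],[0.04,-0.13,0],[0.06,-0.2,0]],"turn":[0.005,0.01,0.014]}' && python3 ok.py 6 &&
python3 -m inch '{"fingers":[0,0,0],"offset":[[0.02,-0.07,0],[0.04,-0.13,0],[0.07,-0.2,0]],"turn":[0.005,0.01,0.014]}' && python3 ok.py 6 &&
python3 -m inch '{"fingers":[0,0,0],"offset":[[0.02,-0.07,0],[0.04,-0.13,0],[0.07,-0.2,0]],"turn":[0.005,0.01,0.014]}' && python3 ok.py 6 &&
python3 -m inch '{"fingers":[0,0,0],"offset":[[0.02,-0.07,0],[0.05,-0.13,0],[0.07,-0.2,0]],"turn":[0.005,0.01,0.014]}' && python3 ok.py 6 &&
python3 -m inch '{"fingers":[0,0,0],"offset":[[0.02,-0.07,0],[0.05,-0.13,0],[0.07,-0.2,0]],"turn":[0.005,0.01,0.014]}' && python3 ok.py 6 &&
python3 -m inch '{"fingers":[0,0,0],"offset":[[0.03,-0.07,0],[0.05,-0.13,0],[0.08,-0.19,0]],"turn":[0.005,0.01,0.014]}' && python3 ok.py 6 &&
python3 -m inch '{"fingers":[0,0,0],"offset":[[0.03,-0.06,0],[0.05,-0.13,0],[0.08,-0.19,0]],"turn":[0.005,0.01,0.014]}' && python3 ok.py 6 &&
python3 -m inch '{"fingers":[0,0,0],"offset":[[0.03,-0.06,0],[0.05,-0.13,0],[0.08,-0.19,0]],"turn":[0.005,0.01,0.014]}' ; python3 ok.py 6; echo $?
```

```text
time: 18.32
position: [0.4634, 0.034, 0.0847]
eef_rot: [-180.0, -0.0, 18.0]
force: [-2.3, 2.1, -0.8]
grip_width: 0.0001
time: 18.57
position: [0.4641, 0.032, 0.0847]
eef_rot: [180.0, -0.0, 18.8]
force: [-1.0, 1.6, 1.1]
grip_width: 0.0005
time: 18.82
position: [0.4647, 0.03, 0.0847]
eef_rot: [180.0, -0.0, 19.6]
force: [-2.0, 2.4, 0.4]
grip_width: 0.0004
time: 19.07
position: [0.4654, 0.028, 0.0847]
eef_rot: [-180.0, -0.0, 20.4]
force: [-0.9, 0.9, -0.3]
grip_width: 0.0002
time: 19.32
position: [0.4662, 0.026, 0.0848]
eef_rot: [180.0, -0.0, 21.2]
force: [-1.3, 2.3, -0.2]
grip_width: 0.0003
time: 19.57
position: [0.4669, 0.024, 0.0847]
eef_rot: [180.0, -0.0, 22.0]
force: [-0.5, 1.5, -0.9]
grip_width: 0.0004
time: 19.82
position: [0.4677, 0.0221, 0.0848]
eef_rot: [180.0, -0.0, 22.8]
force: [-1.1, 1.0, 0.1]
grip_width: 0.0001
time: 20.07
position: [0.4685, 0.0201, 0.0848]
eef_rot: [180.0, -0.0, 23.6]
force: [-0.7, 2.6, -1.0]
grip_width: 0.0002
time: 20.32
position: [0.4693, 0.0182, 0.0848]
eef_rot: [180.0, -0.0, 24.4]
force: [-1.9, 2.6, -0.8]
grip_width: 0.0002
0
```

```bash

python3 -m inch '{"fingers":[0,0,0],"offset":[[0.03,-0.06,0],[0.06,-0.13,0],[0.09,-0.19,0]],"turn":[0.005,0.01,0.014]}' && python3 ok.py 6 &&
python3 -m inch '{"fingers":[0,0,0],"offset":[[0.03,-0.06,0],[0.06,-0.13,0],[0.09,-0.19,0]],"turn":[0.005,0.01,0.014]}' && python3 ok.py 6 &&
python3 -m inch '{"fingers":[0,0,0],"offset":[[0.03,-0.06,0],[0.06,-0.13,0],[0.09,-0.19,0]],"turn":[0.005,0.01,0.014]}' && python3 ok.py 6 &&
python3 -m inch '{"fingers":[0,0,0],"offset":[[0.03,-0.06,0],[0.06,-0.13,0],[0.09,-0.19,0]],"turn":[0.005,0.01,0.014]}' && python3 ok.py 6 &&
python3 -m inch '{"fingers":[0,0,0],"offset":[[0.03,-0.06,0],[0.06,-0.12,0],[0.1,-0.18,0]],"turn":[0.005,0.01,0.014]}' && python3 ok.py 6 &&
python3 -m inch '{"fingers":[0,0,0],"offset":[[0.03,-0.06,0],[0.07,-0.12,0],[0.1,-0.18,0]],"turn":[0.005,0.01,0.014]}' && python3 ok.py 6 &&
python3 -m inch '{"fingers":[0,0,0],"offset":[[0.03,-0.06,0],[0.07,-0.12,0],[0.1,-0.18,0]],"turn":[0.005,0.01,0.014]}' && python3 ok.py 6 &&
python3 -m inch '{"fingers":[0,0,0],"offset":[[0.03,-0.06,0],[0.07,-0.12,0],[0.1,-0.18,0]],"turn":[0.005,0.01,0.014]}' ; python3 ok.py 6; echo $?
```

```text
time: 20.57
position: [0.4701, 0.0163, 0.0848]
eef_rot: [180.0, -0.0, 25.2]
force: [-1.1, 1.8, -0.3]
grip_width: 0.0006
time: 20.82
position: [0.471, 0.0145, 0.0847]
eef_rot: [180.0, -0.0, 26.0]
force: [-0.8, 1.5, -0.0]
grip_width: 0.0009
time: 21.07
position: [0.4719, 0.0126, 0.0847]
eef_rot: [-180.0, -0.0, 26.8]
force: [-0.2, 3.4, -0.7]
grip_width: 0.0005
time: 21.32
position: [0.4729, 0.0107, 0.0848]
eef_rot: [-180.0, -0.0, 27.6]
force: [-0.8, 2.5, 0.3]
grip_width: 0.0006
time: 21.57
position: [0.4738, 0.0089, 0.0848]
eef_rot: [-180.0, -0.0, 28.4]
force: [-1.3, 3.2, -0.1]
grip_width: 0.0005
time: 21.82
position: [0.4748, 0.0071, 0.0847]
eef_rot: [-180.0, 0.0, 29.3]
force: [-1.4, 2.6, -0.1]
grip_width: 0.0004
time: 22.07
position: [0.4758, 0.0053, 0.0847]
eef_rot: [-180.0, -0.0, 30.1]
force: [-1.9, 2.4, -0.4]
grip_width: 0.0005
time: 22.32
position: [0.4768, 0.0035, 0.0847]
eef_rot: [-180.0, -0.0, 30.9]
force: [-1.8, 2.8, 0.6]
grip_width: 0.0002
0
```

```bash

python3 -m inch '{"fingers":[0,0,0],"offset":[[0.04,-0.06,0],[0.07,-0.12,0],[0.11,-0.18,0]],"turn":[0.005,0.01,0.014]}' && python3 ok.py 6 &&
python3 -m inch '{"fingers":[0,0,0],"offset":[[0.04,-0.06,0],[0.07,-0.12,0],[0.11,-0.18,0]],"turn":[0.005,0.01,0.014]}' && python3 ok.py 6 &&
python3 -m inch '{"fingers":[0,0,0],"offset":[[0.04,-0.06,0],[0.07,-0.12,0],[0.11,-0.18,0]],"turn":[0.005,0.01,0.014]}' && python3 ok.py 6 &&
python3 -m inch '{"fingers":[0,0,0],"offset":[[0.04,-0.06,0],[0.07,-0.12,0],[0.11,-0.18,0]],"turn":[0.005,0.01,0.014]}' && python3 ok.py 6 &&
python3 -m inch '{"fingers":[0,0,0],"offset":[[0.04,-0.06,0],[0.08,-0.12,0],[0.11,-0.17,0]],"turn":[0.005,0.01,0.014]}' && python3 ok.py 6 &&
python3 -m inch '{"fingers":[0,0,0],"offset":[[0.04,-0.06,0],[0.08,-0.12,0],[0.12,-0.17,0]],"turn":[0.005,0.01,0.014]}' && python3 ok.py 6 &&
python3 -m inch '{"fingers":[0,0,0],"offset":[[0.04,-0.06,0],[0.08,-0.12,0],[0.12,-0.17,0]],"turn":[0.005,0.01,0.014]}' && python3 ok.py 6 &&
python3 -m inch '{"fingers":[0,0,0],"offset":[[0.04,-0.06,0],[0.08,-0.11,0],[0.12,-0.17,0]],"turn":[0.005,0.01,0.014]}' ; python3 ok.py 6; echo $?
```

```text
time: 22.57
position: [0.4778, 0.0017, 0.0847]
eef_rot: [-180.0, 0.0, 31.7]
force: [-2.0, 2.7, 0.3]
grip_width: 0.0002
time: 22.82
position: [0.479, -0.0001, 0.0847]
eef_rot: [-180.0, 0.0, 32.5]
force: [-2.1, 3.3, -0.3]
grip_width: 0.0002
time: 23.07
position: [0.4801, -0.0019, 0.0847]
eef_rot: [-180.0, 0.0, 33.3]
force: [-2.2, 2.5, 0.4]
grip_width: 0.0006
time: 23.32
position: [0.4812, -0.0036, 0.0847]
eef_rot: [-180.0, -0.0, 34.1]
force: [-1.9, 4.1, -0.0]
grip_width: 0.0007
time: 23.57
position: [0.4823, -0.0054, 0.0847]
eef_rot: [-180.0, -0.0, 34.9]
force: [-1.3, 4.3, -0.1]
grip_width: 0.0005
time: 23.82
position: [0.4835, -0.007, 0.0847]
eef_rot: [-180.0, -0.0, 35.7]
force: [-2.8, 4.9, 0.4]
grip_width: 0.0004
time: 24.07
position: [0.4846, -0.0086, 0.0847]
eef_rot: [-180.0, -0.0, 36.5]
force: [-2.7, 5.3, 1.0]
grip_width: 0.0003
time: 24.32
position: [0.4857, -0.0102, 0.0847]
eef_rot: [-180.0, 0.0, 37.3]
force: [-2.9, 6.0, 1.6]
grip_width: 0.0006
1
```

The force is rising gradually to 6–7 N near the end of the range. I look before pushing further.

```bash
python3 - <<'E'
from h import *
s=sense();print(s["force"],s["position"],s["wrist_torque"])
c=capture("scene");t=capture("top")
cv2.imwrite("pics/scene6.png",c["img"]);cv2.imwrite("pics/top6.png",t["img"])
cv2.imwrite("pics/crop6.png",np.hstack([cv2.resize(c["img"][110:225,225:345],(480,460),interpolation=3),cv2.resize(t["img"][175:265,220:300],(320,460),interpolation=3)]))
E
```

```text
[-2.92872842  5.96198355  1.63540465] [ 0.48571968 -0.01021522  0.08469496] [0.90795077 0.4450529  0.06097934]
```

View pics/crop6.png

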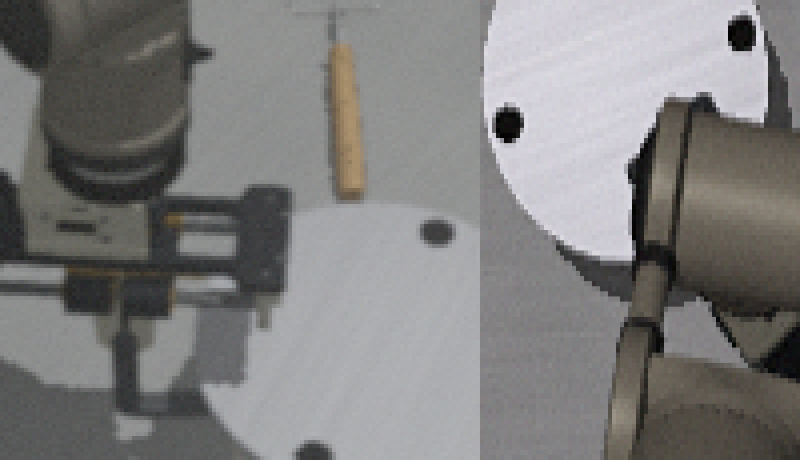

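The post at (125,350) is still squarely in front of the fingers, and the platter looks close to level. The lever was still moving, so I go on with a higher guard.

```bash

python3 -m inch '{"fingers":[0,0,0],"offset":[[0.04,-0.06,0],[0.08,-0.11,0],[0.12,-0.17,0]],"turn":[0.005,0.01,0.014]}' && python3 ok.py 10 &&
python3 -m inch '{"fingers":[0,0,0],"offset":[[0.04,-0.06,0],[0.08,-0.11,0],[0.13,-0.17,0]],"turn":[0.005,0.01,0.014]}' && python3 ok.py 10 &&
python3 -m inch '{"fingers":[0,0,0],"offset":[[0.04,-0.06,0],[0.08,-0.11,0],[0.13,-0.17,0]],"turn":[0.005,0.01,0.014]}' ; python3 ok.py 10; echo $?
```

```text
time: 24.67
position: [0.4869, -0.0118, 0.0847]
eef_rot: [-180.0, -0.0, 38.1]
force: [-2.8, 6.7, 0.6]
grip_width: 0.0004
time: 24.92
position: [0.4881, -0.0134, 0.0847]
eef_rot: [-179.9, -0.0, 38.9]
force: [-2.4, 7.4, 1.5]
grip_width: 0.0002
time: 25.17
position: [0.4894, -0.015, 0.0847]
eef_rot: [-179.9, -0.0, 39.7]
force: [-3.2, 7.3, 1.6]
grip_width: 0.0004
0
```

```bash
python3 - <<'E'
from h import *
c=capture("scene");S=P(c);cv2.imwrite("pics/scene7.png",c["img"])
C=np.array([.606,.0788])
def proj(x,y,z):
    q=S@[x,y,z,1];return (q[:2]/q[2]).round(1)
q=onz(S,(256.2,211),.045);print(q,np.linalg.norm(q-C),np.degrees(np.arctan2(*(q-C)[::-1]))%360)
for a in(215,219,223,225.5,228):
    r=np.radians(a);x,y=C+.15*np.array([np.cos(r),np.sin(r)]);print(a,proj(x,y,.112),proj(x,y,.045))
a=cv2.imread("pics/scene6.png");
cv2.imwrite("pics/crop7.png",np.hstack([cv2.resize(i[170:225,235:285],(400,440),interpolation=3) for i in(a,c["img"])]))
d=cv2.absdiff(a,c["img"]).max(2)
E
```

```text
[ 0.49607107 -0.0269401 ] 0.1525297962506879 223.88731338833927
215 [256.9 186.6] [257.9 203.4]
219 [256.4 190. ] [257.4 206.8]
223 [256.3 193.5] [257.2 210.2]
225.5 [256.3 195.7] [257.3 212.4]
228 [256.5 197.9] [257.4 214.5]
```

View pics/crop7.png

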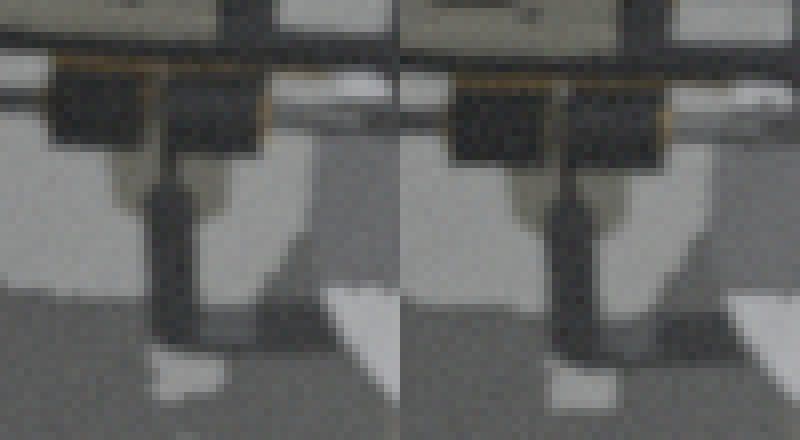

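The post has moved on with the fingers: its base went from row 345 to 360 in the crops. So the lever is still turning while the resistance builds. I continue gently towards a clear stop.

```bash

python3 -m inch '{"fingers":[0,0,0],"offset":[[0.04,-0.06,0],[0.09,-0.11,0],[0.13,-0.16,0]],"turn":[0.005,0.01,0.014]}' && python3 ok.py 10 &&
python3 -m inch '{"fingers":[0,0,0],"offset":[[0.04,-0.06,0],[0.09,-0.11,0],[0.13,-0.16,0]],"turn":[0.005,0.01,0.014]}' && python3 ok.py 10 &&
python3 -m inch '{"fingers":[0,0,0],"offset":[[0.04,-0.06,0],[0.09,-0.11,0],[0.13,-0.16,0]],"turn":[0.005,0.01,0.014]}' && python3 ok.py 10 &&
python3 -m inch '{"fingers":[0,0,0],"offset":[[0.04,-0.06,0],[0.09,-0.11,0],[0.13,-0.16,0]],"turn":[0.005,0.01,0.014]}'; python3 ok.py 10; echo $?
```

```text
time: 25.47
position: [0.4905, -0.0165, 0.0847]
eef_rot: [-179.9, 0.0, 40.5]
force: [-3.1, 8.1, 0.7]
grip_width: 0.0007
time: 25.72
position: [0.4918, -0.018, 0.0846]
eef_rot: [-179.9, 0.0, 41.3]
force: [-3.8, 8.2, 1.7]
grip_width: 0.0008
time: 25.97
position: [0.4931, -0.0195, 0.0847]
eef_rot: [-179.9, -0.0, 42.1]
force: [-3.5, 8.3, 1.9]
grip_width: 0.0006
time: 26.22
position: [0.4943, -0.021, 0.0847]
eef_rot: [-179.9, -0.0, 42.9]
force: [-3.5, 9.1, 3.4]
grip_width: 0.0005
0
```

Resistance has built steadily from 2–3 N to about 10 N with no jump, past the nominal 0.95 rad. That is snug enough to test. I back off slowly and watch whether the post follows.

```bash

python3 -m inch '{"fingers":[0,0,0],"offset":[[-0.07,0.07,0],[-0.14,0.15,0],[-0.2,0.22,0]],"turn":[0,0,0]}'; python3 -m inch '{"fingers":[0,0,0],"offset":[[-0.07,0.07,0],[-0.14,0.15,0],[-0.2,0.22,0]],"turn":[0,0,0]}'; python3 - <<'E'
from h import *
c=capture("scene");cv2.imwrite("pics/scene8.png",c["img"])
E
python3 -m inch '{"fingers":[0,0,0,0,0],"offset":[[-0.3,0.35,0],[-0.7,0.75,0],[-1.1,1.2,0],[-1.5,1.6,0],[-1.5,1.6,0]],"turn":[0,0,0,0,0]}'; python3 - <<'E'
from h import *
c=capture("scene");cv2.imwrite("pics/scene9.png",c["img"])
a=cv2.imread("pics/scene8.png")
cv2.imwrite("pics/crop8.png",np.hstack([cv2.resize(i[165:225,235:285],(400,480),interpolation=3) for i in(a,c["img"])]))
g=cv2.cvtColor(c["img"],6)
for (u,v) in((334,168),(303,223)):
    w=np.clip(130-g[v-6:v+7,u-6:u+7].astype(float),0,None); y,x=np.mgrid[v-6:v+7,u-6:u+7]; print((w*x).sum()/w.sum(),(w*y).sum()/w.sum())
E
```

```text
time: 26.47
position: [0.493, -0.0196, 0.0847]
eef_rot: [180.0, -0.0, 42.9]
force: [-1.1, 4.0, -0.2]
grip_width: 0.0006
time: 26.72
position: [0.491, -0.0176, 0.0847]
eef_rot: [180.0, -0.0, 42.9]
force: [-1.8, 4.8, 0.2]
grip_width: 0.0006
time: 27.18
position: [0.4752, -0.001, 0.0849]
eef_rot: [180.0, 0.0, 42.9]
force: [0.3, 0.2, 0.9]
grip_width: 0.0003
333.7455259711916 167.66041030117853
302.8671528218136 223.89378566899177
```

View pics/crop8.png

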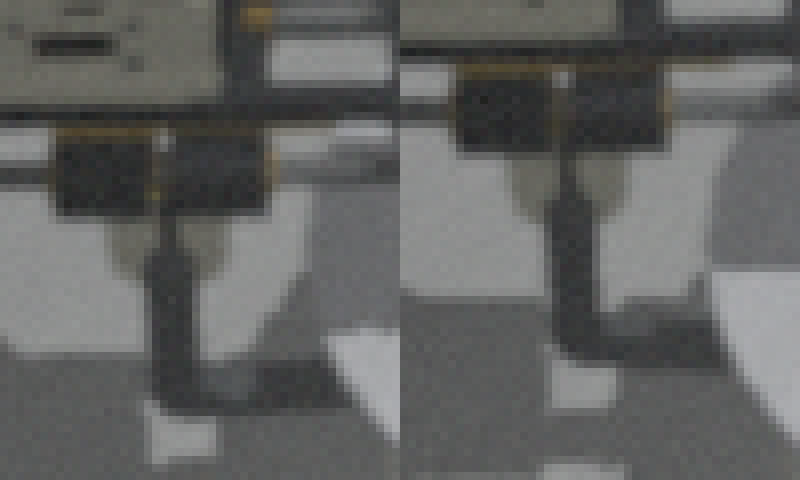

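The left half shows the post base at row 400 while it was still pushed. The right half shows it at row 355 after release, so it sprang back to about 219° and stayed there. The end was therefore a springy stop at about 0.9 rad, and I had gone past its onset to about 10 N. Next is the re-check press, left first.

```bash
python3 -m inch '{"fingers":[0,0,0,0,0,0,0,0],"offset":[[-0.1,0.1,1],[-0.1,0.1,4],[-0.1,0.1,7],[0.8,1.3,8],[2.7,4.3,8],[4.6,7.4,8],[6.5,10.5,8],[8.4,13.5,8]],"turn":[0,0,0,-0.05,-0.15,-0.26,-0.36,-0.46]}'; python3 -m inch '{"fingers":[0,0,0,0,0,0,0,0],"offset":[[1.5,2.4,0],[2.1,3.4,0],[2.1,3.4,-1.5],[2.1,3.4,-4],[2.1,3.4,-4.8],[2.1,3.4,-5.2],[2.1,3.4,-5.3],[2.1,3.4,-5.3]],"turn":[0,0,0,0,0,0,0,0]}'
```

```text
time: 27.9
position: [0.561, 0.1348, 0.166]
eef_rot: [180.0, -0.1, 16.2]
force: [1.2, -1.6, 1.1]
grip_width: 0.0002
time: 28.57
position: [0.5814, 0.1672, 0.1127]
eef_rot: [180.0, -0.1, 16.5]
force: [-0.2, 0.3, -0.0]
grip_width: 0.0006
```

```bash
cat > okz.py <<'E'
import sys; from bench import *
sys.exit(int(sense()["force"][2]>float(sys.argv[1])))
E
python3 -m inch '{"fingers":[0,0,0,0],"offset":[[0,0,-0.2],[0,0,-0.4],[0,0,-0.5],[0,0,-0.5]],"turn":[0,0,0,0]}' && python3 okz.py 2 &&
python3 -m inch '{"fingers":[0,0,0],"offset":[[0,0,-0.05],[0,0,-0.1],[0,0,-0.1]],"turn":[0,0,0]}' && python3 okz.py 2 &&
python3 -m inch '{"fingers":[0,0,0],"offset":[[0,0,-0.05],[0,0,-0.1],[0,0,-0.1]],"turn":[0,0,0]}' && python3 okz.py 2 &&
python3 -m inch '{"fingers":[0,0,0],"offset":[[0,0,-0.05],[0,0,-0.1],[0,0,-0.1]],"turn":[0,0,0]}' && python3 okz.py 2 &&
python3 -m inch '{"fingers":[0,0,0],"offset":[[0,0,-0.05],[0,0,-0.1],[0,0,-0.1]],"turn":[0,0,0]}' && python3 okz.py 2 &&
python3 -m inch '{"fingers":[0,0,0],"offset":[[0,0,-0.05],[0,0,-0.1],[0,0,-0.1]],"turn":[0,0,0]}'
```

```text
time: 28.9
position: [0.5809, 0.1673, 0.1069]
eef_rot: [180.0, -0.0, 16.5]
force: [-0.3, 0.2, 0.3]
grip_width: 0.0004
time: 29.15
position: [0.5809, 0.1674, 0.1057]
eef_rot: [-180.0, -0.0, 16.5]
force: [-0.3, -0.3, -0.1]
grip_width: 0.0007
time: 29.4
position: [0.5809, 0.1674, 0.1046]
eef_rot: [180.0, 0.0, 16.5]
force: [0.1, -0.3, -0.4]
grip_width: 0.0004
time: 29.65
position: [0.5809, 0.1675, 0.104]
eef_rot: [-180.0, -0.0, 16.5]
force: [-0.8, -0.1, 3.4]
grip_width: 0.0003
```

Firm contact at 0.104, which is level. I bring the press up to about 6 N.

```bash
python3 -m inch '{"fingers":[0,0,0],"offset":[[0,0,-0.05],[0,0,-0.06],[0,0,-0.06]],"turn":[0,0,0]}' && python3 okz.py 5 && python3 -m inch '{"fingers":[0,0,0],"offset":[[0,0,-0.03],[0,0,-0.03],[0,0,-0.03]],"turn":[0,0,0]}'&& python3 okz.py 5 && python3 -m inch '{"fingers":[0,0,0],"offset":[[0,0,-0.03],[0,0,-0.03],[0,0,-0.03]],"turn":[0,0,0]}'
```

```text
time: 29.9
position: [0.5809, 0.1676, 0.1037]
eef_rot: [-180.0, -0.0, 16.5]
force: [-1.8, 0.4, 4.6]
grip_width: 0.0005
time: 30.15
position: [0.5809, 0.1677, 0.1036]
eef_rot: [-180.0, -0.0, 16.5]
force: [-2.9, 0.9, 6.5]
grip_width: 0.0004
```

Left: 6.5 N at z = 0.1036, which is 0.4 mm below level, with no rocking. I hold briefly, then do the right.

```bash
python3 -m inch '{"fingers":[0,0],"offset":[[0,0,0],[0,0,0]],"turn":[0,0]}'; python3 -m inch '{"fingers":[0,0,0,0,0,0,0,0],"offset":[[0,0,0.8],[0,0,2.5],[0.5,-1.5,3.5],[1.5,-5,3.5],[2.5,-8.5,3.5],[3.5,-12,3.5],[4.6,-15.5,3.5],[5.2,-17.9,3.5]],"turn":[0,0,0,0,0,0,0,0]}'; python3 -m inch '{"fingers":[0,0,0,0,0,0],"offset":[[0,0,-1],[0,0,-2],[0,0,-2.6],[0,0,-2.8],[0,0,-2.8],[0,0,-2.8]],"turn":[0,0,0,0,0,0]}' && python3 okz.py 2 &&
python3 -m inch '{"fingers":[0,0,0],"offset":[[0,0,-0.1],[0,0,-0.2],[0,0,-0.2]],"turn":[0,0,0]}' && python3 okz.py 2 &&
python3 -m inch '{"fingers":[0,0,0],"offset":[[0,0,-0.05],[0,0,-0.1],[0,0,-0.1]],"turn":[0,0,0]}' && python3 okz.py 2 &&
python3 -m inch '{"fingers":[0,0,0],"offset":[[0,0,-0.05],[0,0,-0.1],[0,0,-0.1]],"turn":[0,0,0]}' && python3 okz.py 2 &&
python3 -m inch '{"fingers":[0,0,0],"offset":[[0,0,-0.05],[0,0,-0.1],[0,0,-0.1]],"turn":[0,0,0]}' && python3 okz.py 2 &&
python3 -m inch '{"fingers":[0,0,0],"offset":[[0,0,-0.05],[0,0,-0.1],[0,0,-0.1]],"turn":[0,0,0]}'
```

```text
time: 30.32
position: [0.5809, 0.1676, 0.1036]
eef_rot: [-180.0, -0.0, 16.5]
force: [-2.6, -0.1, 7.1]
grip_width: 0.0001
time: 30.98
position: [0.6338, -0.015, 0.1381]
eef_rot: [179.9, -0.0, 16.4]
force: [-0.1, 0.5, 0.3]
grip_width: 0.0004
time: 31.48
position: [0.6328, -0.0104, 0.1099]
eef_rot: [-180.0, 0.0, 16.6]
force: [0.1, -0.2, 0.2]
grip_width: 0.0004
time: 31.73
position: [0.6329, -0.0113, 0.108]
eef_rot: [180.0, -0.0, 16.5]
force: [0.3, 0.4, 0.3]
grip_width: 0.0006
time: 31.98
position: [0.6329, -0.0116, 0.1068]
eef_rot: [-180.0, -0.0, 16.5]
force: [0.4, 0.5, -0.4]
grip_width: 0.0004
time: 32.23
position: [0.6329, -0.0116, 0.1057]
eef_rot: [-180.0, 0.0, 16.5]
force: [-0.4, 0.7, 0.1]
grip_width: 0.0005
time: 32.48
position: [0.6328, -0.0116, 0.1047]
eef_rot: [-180.0, 0.0, 16.5]
force: [-0.3, 0.4, -0.6]
grip_width: 0.0004
time: 32.73
position: [0.633, -0.0117, 0.1041]
eef_rot: [180.0, -0.0, 16.5]
force: [-0.2, 0.0, 2.4]
grip_width: 0.0001
```

```bash
python3 -m inch '{"fingers":[0,0,0],"offset":[[0,0,-0.05],[0,0,-0.07],[0,0,-0.07]],"turn":[0,0,0]}' && python3 okz.py 5.2 && python3 -m inch '{"fingers":[0,0,0],"offset":[[0,0,-0.03],[0,0,-0.03],[0,0,-0.03]],"turn":[0,0,0]}'&& python3 okz.py 5.2 && python3 -m inch '{"fingers":[0,0,0],"offset":[[0,0,-0.03],[0,0,-0.03],[0,0,-0.03]],"turn":[0,0,0]}'; python3 -m inch '{"fingers":[0,0],"offset":[[0,0,0],[0,0,0]],"turn":[0,0]}'
```

```text
time: 32.98
position: [0.633, -0.0118, 0.1038]
eef_rot: [180.0, -0.0, 16.5]
force: [-1.1, -0.2, 4.5]
grip_width: 0.0003
time: 33.23
position: [0.633, -0.0118, 0.1036]
eef_rot: [180.0, -0.0, 16.5]
force: [-2.6, 0.5, 6.0]
grip_width: 0.0002
time: 33.4
position: [0.633, -0.0118, 0.1036]
eef_rot: [180.0, -0.0, 16.5]
force: [-1.6, -0.8, 6.8]
grip_width: 0.0004
```

Right: 0.1036 at 6–7 N, the same as the left, so it no longer rocks. I lift, move clear and take a last look.

```bash
python3 -m inch '{"fingers":[0,0,0,0,0,0,0,0],"offset":[[0,0,0.5],[0,0,2],[0,0,5],[0,0,8],[-1,-2,10],[-3,-5,11],[-5,-8,12],[-7,-11,12]],"turn":[0,0,0,0,0,0,0,0]}'; python3 -m inch '{"fingers":[0,0,0,0,0,0],"offset":[[-2,-3,0],[-3.5,-6,0],[-4.5,-8,0],[-4.5,-8,0],[-4.5,-8,0],[-4.5,-8,0]],"turn":[0,0,0,0,0,0]}'; python3 - <<'E'
from h import *
t=capture("top");c=capture("scene");a=cv2.imread("pics/top0.png")
cv2.imwrite("pics/end.png",np.hstack([cv2.resize(t["img"][130:320,120:440],(480,285)),cv2.resize(c["img"][80:270,230:430],(320,285),interpolation=3)]))
T=P(t);S=P(c)
def cen(im,u,v):
    g=cv2.cvtColor(im,6);w=np.clip(130-g[v-6:v+7,u-6:u+7].astype(float),0,None); y,x=np.mgrid[v-6:v+7,u-6:u+7]; return (w*x).sum()/w.sum(),(w*y).sum()/w.sum()
for A,B in(((227,199),(334,168)),((285,181),(303,223))): print(tri(T,cen(t["img"],*A),S,cen(c["img"],*B)))
E
```

```text
time: 34.07
position: [0.563, -0.1225, 0.2251]
eef_rot: [179.9, -0.2, 16.6]
force: [0.7, -1.0, 0.6]
grip_width: -0.0
time: 34.57
position: [0.5182, -0.2011, 0.2228]
eef_rot: [-180.0, -0.0, 16.5]
force: [-0.6, 0.4, 0.5]
grip_width: 0.0003
[0.579999   0.16761527 0.10458676]
[ 0.63192312 -0.01152973  0.10511244]
```

View pics/end.png

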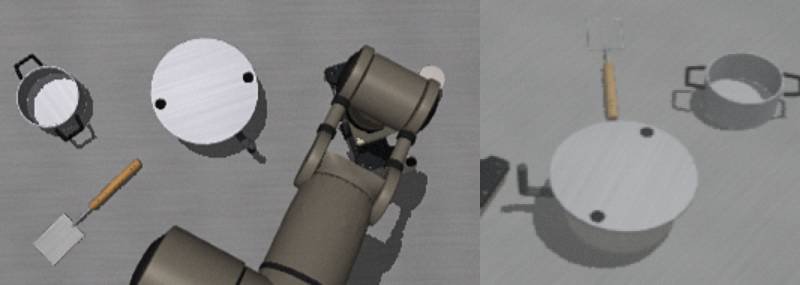

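The top and scene views show the platter level, with the pads at 104.6 and 105.1 mm. The lever rests at front right at (250,148), the tin and knife are undisturbed, and the arm is clear of everything at z = 0.22.

```bash
python3 -c "
from bench import *
print(job_done())"
```

```text
the job is handed in; nothing more can be done
None
```

The platter no longer rocks, and I handed the job in at about 35 s of the 67 s allowed.

- **First presses:** With about 6 N, the left and right pads both stopped about 9 mm below level, so the play was equal on both sides.
- **Lever:** I pushed the post to the right against 2–3 N of friction. From about 0.9 rad the resistance rose gradually to about 10 N, with no sharp stop, and I pushed on to about 1.06 rad. When I backed off, the post sprang back to about 0.9 rad and stayed there.
- **Second presses:** Both pads held at z = 0.1036, only 0.4 mm below level. The force was 6–7 N, and up to 7.1 N on the left.
- **Last check:** The images put the pads at 104.6 and 105.1 mm, so the platter is level within measuring error. The arm is touching nothing, and the tin and knife are where they were. The arm hid most of the jar and bottle in the last picture, so I did not check those two by eye. The tool passed them only at about 0.22 m, well above both.

The one thing that disagreed was the stop: it was described as firm but felt springy. The largest push I read on the platter or lever was about 10 N, well under the 25 N limit.

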